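# Refill the new seasoning rack in reverse order

## Task

The new pale rack will be used from the other side of the counter, so move the four seasoning containers from the old brown rack into it in reverse order, one to a bay: the one at the left end of the old rack goes to the right end of the new rack, the next one beside it, and so on. Set each down gently, standing upright on the floor of its bay, and do not tip or drop any. The racks and the cork pads stay where they are.

Things in the scene. Friction and masses are not known exactly. Their poses are not given: they have to be found in the camera images.
- tall: Tall slim round jar of amber glass, 40 mm diameter, with a black lid of 42 mm diameter that fills the top 20 mm; 100 mm high in all, about 0.18 kg. Loose, upright. Origin: centre of its underside, z up along it.
- squat: Squat round white ceramic jar, 50 mm diameter with straight sides up to 64 mm, above that a cork stopper of 38 mm diameter; 72 mm high in all, about 0.22 kg. Loose, upright. Origin: centre of its underside, z up along it.
- tin: Square aluminium tin with straight sides, 44 x 44 mm, 86 mm high, paper label on two sides, about 0.16 kg. Its x and y axes are square to its sides; it may stand turned by up to 0.3 rad in its bay. Loose, upright. Origin: centre of its underside, z up along it.
- mill: Dark wooden pepper mill: foot 46 mm diameter, waist 32 mm, a straight round head of 40 mm diameter from 68 to 96 mm height (grip it there), and on top a steel knob of 12 mm diameter up to 108 mm; about 0.2 kg. Loose, upright. Origin: centre of its underside, z up along it.
- tall_pad: Flat cork pad, round, 50 mm diameter, 4 mm thick, fixed in one bay of the old rack under the tall glass jar, which stands within 5 mm of its centre at the start; it stays behind and marks where that one stood. Origin: centre of its underside, 10 mm over the counter; axes parallel to the old rack's.
- squat_pad: Flat cork pad, round, 62 mm diameter, 4 mm thick, fixed in one bay of the old rack under the squat ceramic jar, which stands within 5 mm of its centre at the start; it stays behind and marks where that one stood. Origin: centre of its underside, 10 mm over the counter; axes parallel to the old rack's.
- tin_pad: Flat cork pad, square, 56 x 56 mm, 4 mm thick, fixed in one bay of the old rack under the square tin, which stands within 5 mm of its centre at the start; it stays behind and marks where that one stood. Origin: centre of its underside, 10 mm over the counter; axes parallel to the old rack's.
- mill_pad: Flat cork pad, six-sided, 60 mm across its corners, 4 mm thick, fixed in one bay of the old rack under the pepper mill, which stands within 5 mm of its centre at the start; it stays behind and marks where that one stood. Origin: centre of its underside, 10 mm over the counter; axes parallel to the old rack's.
- old_rack: Old rack: low brown wooden rack with the containers on cork pads. Fixed, left or right of the middle. 294 mm long (y), 78 deep (x). Floor 10 mm thick; four bays 66 x 66 mm inside, centres at x = 0, y = +108, +36, -36, -108 mm. Walls 6 mm thick, 25 mm high over the counter. Origin: centre of the underside; z up; yaw within 0.35 rad, +y to the robot's left.
- new_rack: New rack: low pale wooden rack, empty, no pads. Fixed, left or right of the middle. 294 mm long (y), 78 deep (x). Floor 10 mm thick; four bays 66 x 66 mm inside, centres at x = 0, y = +108, +36, -36, -108 mm. Walls 6 mm thick, 25 mm high over the counter, end walls 40 mm with a dark hand slot. Origin: centre of the underside; z up; yaw within 0.35 rad, +y to the robot's left.
There are look-alikes about, which are no part of the job. Leave any red or yellow look-alike of the tall alone. What is shaped like the tin but turquoise is not meant.

How it is judged:
At the end, for the whole second after the job is handed in: Each container stands upright (0.08 rad) and still, let go, on the floor of a bay of the new rack (underside 10 mm, within 4, over the rack's; centre within 15 mm of the bay's along x and y), in the reverse of their old order (old bay at y goes to new bay at -y) (((y of tall_pad in the frame of old_rack between 0.088 and 0.128 m and y of tall in the frame of new_rack between -0.123 and -0.093 m) or (y of tall_pad in the frame of old_rack between 0.016 and 0.056 m and y of tall in the frame of new_rack between -0.051 and -0.021 m) or (y of tall_pad in the frame of old_rack between -0.056 and -0.016 m and y of tall in the frame of new_rack between 0.021 and 0.051 m) or (y of tall_pad in the frame of old_rack between -0.128 and -0.088 m and y of tall in the frame of new_rack between 0.093 and 0.123 m)) and x of tall in the frame of new_rack between -0.015 and 0.015 m and z of tall in the frame of new_rack between 0.006 and 0.014 m and angle between each of tall, squat, tin, mill's own z axis and vertical below 0.08 rad and linear speed of each of tall, squat, tin, mill below 0.02 m/s and angular speed of each of tall, squat, tin, mill below 0.2 rad/s and contact force between each of tall, squat, tin, mill and the fingers below 0.1 N and ((y of squat_pad in the frame of old_rack between 0.088 and 0.128 m and y of squat in the frame of new_rack between -0.123 and -0.093 m) or (y of squat_pad in the frame of old_rack between 0.016 and 0.056 m and y of squat in the frame of new_rack between -0.051 and -0.021 m) or (y of squat_pad in the frame of old_rack between -0.056 and -0.016 m and y of squat in the frame of new_rack between 0.021 and 0.051 m) or (y of squat_pad in the frame of old_rack between -0.128 and -0.088 m and y of squat in the frame of new_rack between 0.093 and 0.123 m)) and x of squat in the frame of new_rack between -0.015 and 0.015 m and z of squat in the frame of new_rack between 0.006 and 0.014 m and ((y of tin_pad in the frame of old_rack between 0.088 and 0.128 m and y of tin in the frame of new_rack between -0.123 and -0.093 m) or (y of tin_pad in the frame of old_rack between 0.016 and 0.056 m and y of tin in the frame of new_rack between -0.051 and -0.021 m) or (y of tin_pad in the frame of old_rack between -0.056 and -0.016 m and y of tin in the frame of new_rack between 0.021 and 0.051 m) or (y of tin_pad in the frame of old_rack between -0.128 and -0.088 m and y of tin in the frame of new_rack between 0.093 and 0.123 m)) and x of tin in the frame of new_rack between -0.015 and 0.015 m and z of tin in the frame of new_rack between 0.006 and 0.014 m and ((y of mill_pad in the frame of old_rack between 0.088 and 0.128 m and y of mill in the frame of new_rack between -0.123 and -0.093 m) or (y of mill_pad in the frame of old_rack between 0.016 and 0.056 m and y of mill in the frame of new_rack between -0.051 and -0.021 m) or (y of mill_pad in the frame of old_rack between -0.056 and -0.016 m and y of mill in the frame of new_rack between 0.021 and 0.051 m) or (y of mill_pad in the frame of old_rack between -0.128 and -0.088 m and y of mill in the frame of new_rack between 0.093 and 0.123 m)) and x of mill in the frame of new_rack between -0.015 and 0.015 m and z of mill in the frame of new_rack between 0.006 and 0.014 m); the robot touches nothing.
It fails at once if a container is tipped over (leans more than 0.6 rad) (angle between any of tall, squat, tin, mill's own z axis and vertical above 0.6 rad).
It fails at once if a container is dropped or thrown (faster than 0.6 m/s, a fall of about 2 cm, with no finger on it) ((linear speed of tall above 0.6 m/s and contact force between tall and the fingers below 0.01 N) or (linear speed of squat above 0.6 m/s and contact force between squat and the fingers below 0.01 N) or (linear speed of tin above 0.6 m/s and contact force between tin and the fingers below 0.01 N) or (linear speed of mill above 0.6 m/s and contact force between mill and the fingers below 0.01 N)).
It also fails if it takes over 112 s, if anything falls off the work surface, if the arm or the gripper's body presses on something with over 40 N, if the wrist force passes 120 N, or if a joint passes its speed limit or range.

## Robot

A 6-joint arm with a two-finger parallel gripper is mounted at the origin on the work surface. World frame = base frame: x ahead of the robot, y to its left, z up, the work surface at z = 0. Lengths are in m, angles in rad, forces in N, time in s.
With the tool pointing down it reaches from about 0.3 to 0.775 m from the base axis. Payload 14.6 kg.
Tool frame: the origin (TCP) lies at the very end of the fingers, on their centre line; the grasp point (between the pads) lies 19 mm behind it; z points along the fingers, y is the line along which they close (so a half turn about z gives the same grasp; the last joint's range is limited). The gripper opens to 94 mm and grips with 3 to 60 N. Pads are 16 mm wide; open, the fingers measure 119 mm over their backs; the gripper's body (75 mm by 177 mm) begins 78 mm behind the grasp point.
Start: joints at [1.146, 0.3, 1.521, -0, 1.321, -0.067], TCP at [0.193, 0.515, 0.205] pointing down, gripper open.
Joint ranges: [-3.03, 3.03], [-0.79, 2.21], [0.23, 2.52], [-1.04, 4.18], [0, 3.07], [-2.55, 2.55]. Speed limits (rad/s): [2.22, 2.22, 2.57, 3.14, 3.14, 3.14].

## Interface

Orientations are given as [roll, pitch, yaw] about the fixed x, y, z axes, in that order (R = Rz(yaw) Ry(pitch) Rx(roll)).
In Python, from station import status, vision, order, silhouettes gives the robot as it stands. The module is installed in compiled form; this text tells all that it offers.
- The arm moves only by the shell command python3 -m pendant 'ROWS' [FORCE]. ROWS is JSON, one flat list of numbers, 7 for each row, row after row: the shift along the tool's x, y, z in units of 500 mm (1.0 is 500 mm), then the turn, a rotation vector about the tool's x, y, z in units of 90 degrees (1.0 is 90 degrees), then the opening, from -1 (shut) to 1 (fully open). A call has 1 to 12 rows; each row is the pose to reach, as a shift and turn from the pose commanded when the call began, along the tool's axes at that moment; what a row does not reach only later rows make up. A row lasts 1/10 s, in which the tool goes at most 50 mm and 8.59 degrees, less where a joint would pass 70% of its speed; a pose out of reach is approached as far as the arm can. A call with a number of a shift or a turn outside -1 to 1 is refused whole. A call with a gripper value outside its range is refused whole. The fingers move at their own pace and stop on an object; FORCE is the grip in N (left out, the last holds). Time passes only in rows, so rows that repeat a pose let the fingers close. It gives the time, the measured TCP pose, the force, the opening and the grip force at its end, in the units of the state.
- status.get_obs(): the state, without advancing time (a new reading comes with each control period).
- vision.camera(name): name is "scene" or "top" or "wrist"; returns a dict with "pixels" (480x640x3 uint8, red, green, blue), "K" (3x3 intrinsics, pixels), "R" (3x3) and "t" (3): a world point X has camera coordinates R X + t. Camera axes: x right, y down, z forward; pixel columns grow to the right and rows downward; lengths in m; the calibration is good to about 2 mm. A picture is of the moment at which its call begins. There is no depth.
- order.hand_in(): hands the job in; it is judged then, once.
Trained networks look in a picture, given as the dict that the camera call returned (one of the last four; its "shot" number tells which), for a name from the list of things; names that differ only in an ending like _2 or _b are one class to them, and where a whole thing is asked for, a point or a joint stands for the part that bears it (a point fixed in the world has none). Each returns a list of dicts, best first, with "score" (0 to 1); they miss things now and then, are a little off and sometimes report something else, mostly with a low value. They report only what shows in the picture. A call takes as long as a camera call. They do not tell look-alikes from the thing itself.
- silhouettes(target, picture): "region" (480x640 bool, what is visible of it) and "extent" ([left, top, right, bottom] in pixels, round what is visible of it).
The state is a dict: "time_s": time; "qpos": joint angles; "joint_vel": joint speeds; "tau": joint torques, N m; "ee_pos": TCP position; "eef_rot": TCP orientation; "force": force on the tool from outside, world axes, zero at the start; "moment": the same for the moment, N m; "grip_width": finger opening in m; "grip_force": force on a finger pad.
Only numpy, scipy, OpenCV 4.12 (cv2) and the standard library are available. Lean on these libraries where they do the work, as an engineer would, in place of code of your own. Each camera call takes 0.05 s, during which the arm holds its last target. There are 200 camera calls.

## Working session

There is one attempt and no reset: what is moved stays moved. The work goes in short steps, Python scripts to look and compute and a shell command to move; the robot and the scene stay as the last step left them, time stands still between calls to the robot, and variables do not carry over. Pictures are saved under pics/ and viewed, at most 14 in all, crops included, and the job is handed in when it is done.

```bash
mkdir -p pics; python3 - <<'E'
from station import status, vision, silhouettes
import cv2,numpy as np
print(status.get_obs())
ims=[]
for c in ["scene","top"]:
    p=vision.camera(c); cv2.imwrite(f"pics/{c}0.png",p["pixels"][:,:,::-1])
    print(c,p["K"],p["R"],p["t"])
    for n in ["tall","squat","tin","mill","old_rack","new_rack"]:
        for r in silhouettes(n,p)[:4]:
            ys,xs=np.nonzero(r["region"]); print(n,round(r["score"],2),r["extent"],xs.mean().round(1),ys.mean().round(1),len(xs))
E
```

```text
{'time_s': 0.0, 'qpos': array([ 1.14642912e+00,  3.00469560e-01,  1.52155789e+00, -2.16821089e-05,
        1.32070475e+00, -6.65325724e-02]), 'joint_vel': array([ 5.88794845e-04, -8.23910070e-04,  2.00721468e-04, -4.80552152e-04,
       -3.38801694e-04, -5.94213336e-05]), 'tau': array([-1.59071191e-03, -5.31804907e+01, -3.52754045e+01,  7.08976854e-02,
        2.42051360e-02, -5.25964424e-05]), 'ee_pos': array([0.19250386, 0.5149386 , 0.20489699]), 'eef_rot': array([-3.14045423e+00, -5.48061184e-05,  2.78376337e+00]), 'force': array([0.17338783, 0.08973332, 0.45649359]), 'moment': array([ 0.01507564, -0.014298  ,  0.03947265]), 'grip_force': 0.0, 'grip_width': 0.09407010706487595}
scene [[439.17025055   0.         320.75599327]
 [  0.         439.17025055 238.80114889]
 [  0.           0.           1.        ]] [[-0.17355599  0.98468701 -0.01642589]
 [ 0.68318008  0.10836723 -0.72216447]
 [-0.70932594 -0.13655781 -0.69152633]] [ 0.15985218 -0.35171357  1.1896443 ]
tall 0.82 [211.6, 259.9, 250.0, 324.8] 229.3 290.0 1581
tall 0.6 [274.6, 207.1, 304.2, 266.4] 290.4 237.2 1374
tall 0.58 
[... 418 characters left out ...]
  324.95090514]
 [  0.         517.01257523 229.06367581]
 [  0.           0.           1.        ]] [[-0.08886206 -0.99604075  0.00252112]
 [-0.972916    0.08625615 -0.21446288]
 [ 0.21339631 -0.02151045 -0.97672889]] [0.00353779 0.58367642 0.71811078]
tall 0.94 [281.8, 156.3, 314.0, 199.2] 295.8 175.7 1005
tall 0.92 [347.7, 194.8, 377.4, 235.9] 361.6 212.8 996
tall 0.7 [380.1, 120.0, 414.4, 166.4] 397.4 142.2 1086
squat 0.97 [429.1, 201.9, 473.5, 239.3] 450.7 221.3 1217
tin 0.73 [388.7, 190.3, 430.8, 235.9] 406.2 213.9 1398
tin 0.72 [420.2, 282.9, 465.6, 323.0] 442.5 299.3 1350
mill 0.7 [480.4, 199.3, 528.3, 244.0] 501.6 219.8 1310
old_rack 0.9 [333.7, 195.7, 518.8, 254.9] 419.9 230.1 3551
```

View pics/scene0.png

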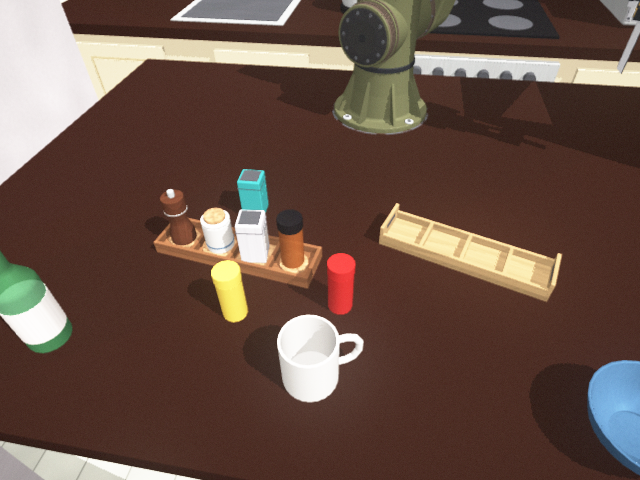

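View pics/top0.png

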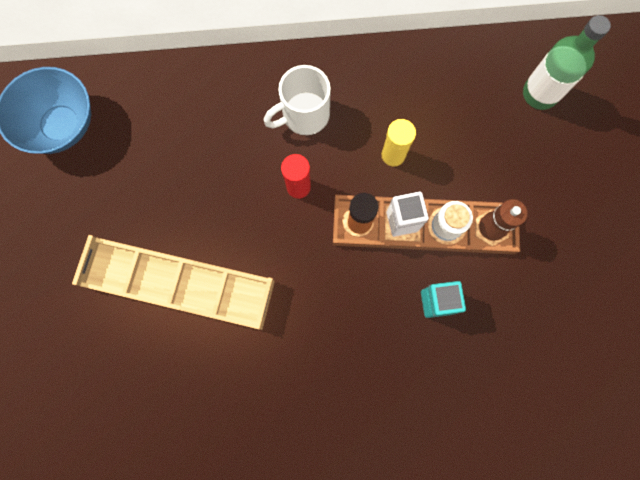

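The top view shows robot-left on the image left. The old rack runs from (335,225) to (518,225), and the empty pale rack is at (175,283).

- **Tall candidates (top):** amber with black lid at (361,213), red at (296,177), yellow at (398,143). The amber one in the rack fits.
- **Tin candidates (top):** aluminium at (406,214) in the rack, turquoise at (443,299). The aluminium one fits.
- **Order left to right:** tall, tin, squat, mill.

Next I'll confirm this in a crop and fit the poses.

```bash
cat > h.py <<'E'
import numpy as np, cv2
from scipy.optimize import least_squares
from scipy.spatial.transform import Rotation as Ro
from station import status, vision, silhouettes
def ring(r,z): a=np.arange(0,2*np.pi,.13); return np.c_[r*np.cos(a),r*np.sin(a),0*a+z]
def box(a,b,z0,z1): return np.array([[x,y,z] for x in(-a,a) for y in(-b,b) for z in(z0,z1)])
M={"tall":np.r_[ring(.02,0),ring(.02,.08),ring(.021,.08),ring(.021,.1)],
"squat":np.r_[ring(.025,0),ring(.025,.064),ring(.019,.072)],
"tin":box(.022,.022,0,.086),
"mill":np.r_[ring(.023,0),ring(.02,.068),ring(.02,.096),ring(.006,.108)],
"old_rack":box(.039,.147,0,.025),
"new_rack":np.r_[box(.039,.147,0,.025),box(.039,.147,.04,.04)]}
D=np.c_[np.cos(np.arange(0,6.28,.2)),np.sin(np.arange(0,6.28,.2))]
def proj(p,X): c=X@p["R"].T+p["t"]; u=c@p["K"].T; return u[:,:2]/u[:,2:]
def support(P): return (P@D.T).max(0)
def fit(name,obs,x0,fz=None,loss=2.):
    """obs: list of (picture, mask). returns x,y,z,yaw"""
    S=[support(np.argwhere(cv2.erode(cv2.dilate(m.astype(np.uint8),np.ones((3,3))),np.ones((3,3))))[:,::-1].astype(float)) for _,m in obs]
    yawfree=name in("tin","old_rack","new_rack")
    def f(v):
        z=v[2] if fz is None else fz; y=v[3] if yawfree else 0
        c,s=np.cos(y),np.sin(y); X=M[name]@np.array([[c,s,0],[-s,c,0],[0,0,1]])+[v[0],v[1],z]
        return np.concatenate([support(proj(p,X))-s for (p,_),s in zip(obs,S)])
    best=min((least_squares(f,np.r_[x0,z0,y0],loss="soft_l1",f_scale=loss) for y0 in(-.25,0,.25) for z0 in [0.01]),key=lambda r:r.cost)
    return best.x,np.abs(best.fun).mean(),np.median(np.abs(best.fun))
def ray(p,uv,z):
    C=-p["R"].T@p["t"]; d=p["R"].T@np.linalg.solve(p["K"],[*uv,1]); return (C+d*(z-C[2])/d[2])[:2]
def rows(pos,yaw,obs=None):
    """shift (units .5 m) and tool-z turn (units 90 deg) to a downward pose with tool y axis at world angle yaw"""
    o=obs or status.get_obs(); R=Ro.from_euler("xyz",o["eef_rot"])
    s=R.inv().apply(np.array(pos)-o["ee_pos"])/.5
    best=None
    for k in(-1,0,1,2):
        T=Ro.from_euler("xyz",[np.pi,0,yaw+np.pi/2+k*np.pi]); rv=(R.inv()*T).as_rotvec()/(np.pi/2)
        if best is None or np.abs(rv).max()<np.abs(best).max()-1e-6: best=rv
    return np.round(s,4),np.round(best,4)
E
python3 - <<'E'
from h import *
s=vision.camera("scene"); t=vision.camera("top")
def pick(n,p,uv):
    L=[r for r in silhouettes(n,p) if np.hypot(*(np.argwhere(r["region"]).mean(0)[::-1]-uv))<12]
    return L[0]["region"] if L else None
for n,a,b in [("tall",(290,237),(361,213)),("squat",(217,230),(450,221)),("tin",(252,235),(406,214)),("mill",(178,217),(501,220)),("old_rack",(243,258),(420,230))]:
    ma,mb=pick(n,s,a),pick(n,t,b)
    if ma is None or mb is None: print("miss",n); continue
    x0=ray(t,b,.06)
    print(n,[(np.round(v,4),round(e,2),round(m,2)) for v,e,m in (fit(n,[(s,ma),(t,mb)],x0),)], "scene",np.round(fit(n,[(s,ma)],x0,.014)[0],4),"top",np.round(fit(n,[(t,mb)],x0,.014)[0],4))
def pale(p,box):
    h=cv2.cvtColor(p["pixels"],cv2.COLOR_RGB2HSV); m=((h[...,0]>12)&(h[...,0]<32)&(h[...,1]>40)&(h[...,2]>90)).astype(np.uint8)
    w=np.zeros_like(m); w[box[1]:box[3],box[0]:box[2]]=1; m=cv2.morphologyEx(m*w,cv2.MORPH_OPEN,np.ones((2,2)))
    _,l,st,_=cv2.connectedComponentsWithStats(m); return l==1+st[1:,4].argmax()
ma=pick("new_rack",s,(471,254)); pa=pale(s,(365,190,575,310)); pb=pale(t,(60,220,290,340))
x0=ray(t,(175,283),.02)
for A in (ma,pa): v=fit("new_rack",[(s,A),(t,pb)],x0); print("new",np.round(v[0],4),v[1:])
print(np.round(fit("new_rack",[(s,ma)],x0,0.)[0],4),np.round(fit("new_rack",[(t,pb)],x0,0.)[0],4))
c=np.hstack([cv2.resize(t["pixels"][120:320,270:540],None,fx=1.45,fy=1.45*1,interpolation=3),cv2.resize(s["pixels"][160:360,145:415],None,fx=1.45,fy=1.45,interpolation=3)])
cv2.imwrite("pics/crop.png",c[:,:,::-1])
E
```

```text
tall [(array([ 0.5986, -0.1055,  0.0121,  0.    ]), np.float64(0.74), np.float64(0.66))] scene [ 0.6002 -0.1068  0.01    0.    ] top [ 0.598  -0.1041  0.01    0.    ]
squat [(array([ 0.5804, -0.2448,  0.0119,  0.    ]), np.float64(0.76), np.float64(0.68))] scene [ 0.5815 -0.2456  0.01    0.    ] top [ 0.5798 -0.2431  0.01    0.    ]
tin [(array([ 0.5938, -0.1744,  0.0108,  0.1147]), np.float64(1.82), np.float64(2.05))] scene [ 0.5947 -0.1755 -0.6054  0.1194] top [ 0.5933 -0.1722  0.01    0.0848]
mill [(array([ 0.5722, -0.3188,  0.0112,  0.    ]), np.float64(0.71), np.float64(0.59))] scene [ 0.5744 -0.3189  0.01   -0.25  ] top [ 0.5715 -0.3167  0.01   -0.25  ]
old_rack [(array([ 0.5863, -0.2108, -0.0061, -0.1375]), np.float64(1.89), np.float64(0.85))] scene [ 0.5989 -0.2083 -0.0299 -0.1542] top [ 0.5825 -0.2041  0.01   -0.1454]
new [ 0.5255  0.19   -0.0037 -0.3192] (np.float64(0.7343917999805887), np.float64(0.5720229514701742))
new [ 0.5264  0.1917 -0.005  -0.3205] (np.float64(0.5087351249331177), np.float64(0.3511492798460125))
[ 0.5277  0.1885 -0.0259 -0.324 ] [ 0.5254  0.1893  0.01   -0.3192]
```

View pics/crop.png

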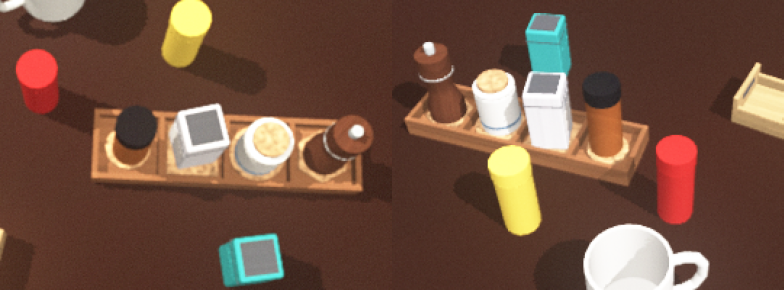

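The crop confirms amber tall, aluminium tin, squat and mill from left to right in the old rack. The red, yellow and turquoise look-alikes are outside it. The measured heights (11–12 mm, against 14 expected) and the 215 mm spacing (216 expected) agree with the text. I'll move above the tall.

```bash
python3 - <<'E'
from h import *
print(rows([.599,-.106,.25],-.13))
E
```

```text
(array([-1.1964, -0.879 , -0.0891]), array([ 0.   , -0.   ,  0.855]))
```

```bash
python3 -m pendant '[-0.72,-0.53,-0.09,0,0,0.855,1, -0.72,-0.53,-0.09,0,0,0.855,1, -0.72,-0.53,-0.09,0,0,0.855,1, -0.72,-0.53,-0.09,0,0,0.855,1, -0.72,-0.53,-0.09,0,0,0.855,1, -0.72,-0.53,-0.09,0,0,0.855,1, -0.72,-0.53,-0.09,0,0,0.855,1, -0.72,-0.53,-0.09,0,0,0.855,1, -0.72,-0.53,-0.09,0,0,0.855,1, -0.72,-0.53,-0.09,0,0,0.855,1, -0.72,-0.53,-0.09,0,0,0.855,1, -0.72,-0.53,-0.09,0,0,0.855,1]'; python3 - <<'E'
from h import *
print(rows([.599,-.106,.25],-.13))
E
```

```text
time_s: 2.55
ee_pos: [0.4365, 0.1416, 0.2503]
eef_rot: [-3.141, -0.0, 1.443]
force: [-0.1, 0.4, 0.5]
grip_width: 0.0938
grip_force: 0.0
(array([-0.4497,  0.3855,  0.0005]), array([-0.0002, -0.    ,  0.0012]))
```

```bash
python3 -m pendant '[-0.45,0.385,0,0,0,0,1, -0.45,0.385,0,0,0,0,1, -0.45,0.385,0,0,0,0,1, -0.45,0.385,0,0,0,0,1, -0.45,0.385,0,0,0,0,1, -0.45,0.385,0,0,0,0,1, -0.45,0.385,0,0,0,0,1, -0.45,0.385,0,0,0,0,1, -0.45,0.385,0,0,0,0,1]'; python3 - <<'E'
from h import *
w=vision.camera("wrist"); cv2.imwrite("pics/w1.png",w["pixels"][:,:,::-1])
print("cam",-w["R"].T@w["t"])
for n,x0 in [("tall",(.599,-.106)),("tin",(.594,-.174)),("squat",(.58,-.245))]:
    uv=proj(w,np.array([[*x0,.06]]))[0]; print(n,"expect",uv)
    for r in silhouettes(n,w):
        c=np.argwhere(r["region"]).mean(0)[::-1]; print(" ",round(r["score"],2),r["extent"],c.round(0))
        if np.hypot(*(c-uv))<60: v=fit(n,[(w,r["region"])],x0); print("  3d",np.round(v[0],4),v[1:]); 
E
```

```text
time_s: 3.45
ee_pos: [0.5985, -0.1053, 0.2506]
eef_rot: [-3.142, -0.0, 1.443]
force: [0.0, -0.0, -0.4]
grip_width: 0.0935
grip_force: 0.0
cam [ 0.60778221 -0.03943803  0.43047302]
tall expect [319.56203371 219.91312266]
  0.94 [295.6, 190.6, 349.6, 257.3] [322. 226.]
  3d [ 0.6007 -0.1072  0.0053  0.    ] (np.float64(0.3606076914708951), np.float64(0.28535525340858925))
  0.74 [421.7, 243.2, 496.9, 312.0] [459. 272.]
  0.67 [362.8, 61.0, 432.1, 125.0] [399.  93.]
tin expect [323.60374641 293.91405858]
  0.94 [183.1, 304.9, 227.8, 363.2] [211. 342.]
  0.73 [294.5, 255.2, 355.4, 339.6] [325. 297.]
  3d [ 0.5953 -0.1816 -0.0064  0.1144] (np.float64(0.36400778630357156), np.float64(0.3509137589336433))
squat expect [318.27396269 366.13833057]
  0.71 [293.6, 327.4, 344.1, 368.1] [321. 350.]
  3d [ 0.5753 -0.3005 -0.1168  0.    ] (np.float64(4.5123442476809785), np.float64(4.334840380870254))
```

View pics/w1.png

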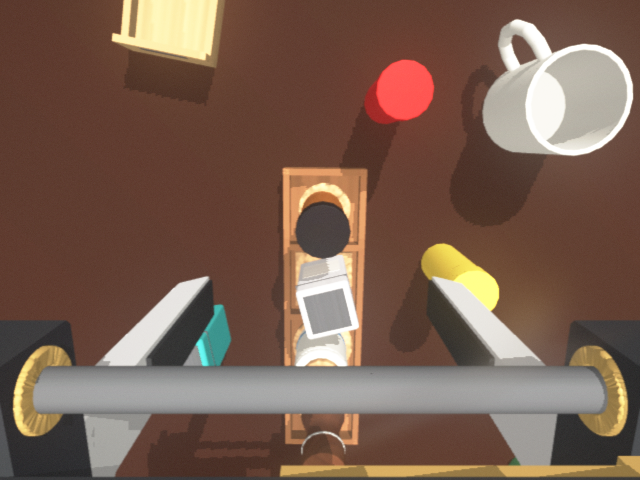

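The wrist view agrees: the black lid is at (322,228), centred between the fingers at (600,-107) mm, and the tin's yaw is 0.115. I'll descend and grip the tall.

```bash
python3 -m pendant '[-0.002,0.003,0.08,0,0,0,1, -0.002,0.003,0.16,0,0,0,1, -0.002,0.003,0.24,0,0,0,1, -0.002,0.003,0.3,0,0,0,1, -0.002,0.003,0.35,0,0,0,1, -0.002,0.003,0.38,0,0,0,1, -0.002,0.003,0.4,0,0,0,1, -0.002,0.003,0.4,0,0,0,1]'; python3 -m pendant '[0,0,0,0,0,0,-1, 0,0,0,0,0,0,-1, 0,0,0,0,0,0,-1, 0,0,0,0,0,0,-1, 0,0,0,0,0,0,-1, 0,0,0,0,0,0,-1, 0,0,0,0,0,0,-1, 0,0,0,0,0,0,-1]' 20; python3 - <<'E'
from h import *
print(rows([.6,-.107,.2],-.13),rows([.492,.0885,.2],-.32))
E
```

```text
time_s: 4.45
ee_pos: [0.5998, -0.1081, 0.05]
eef_rot: [-3.141, -0.0, 1.441]
force: [-0.3, -0.5, 0.2]
grip_width: 0.0939
grip_force: 0.0
time_s: 5.25
ee_pos: [0.6, -0.1084, 0.0504]
eef_rot: [-3.141, -0.0, 1.441]
force: [0.1, 0.5, 0.4]
grip_width: 0.0418
grip_force: 20.0
(array([ 0.0027, -0.0005, -0.2991]), array([-0.0001, -0.    , -0.    ])) (array([ 0.3624, -0.2654, -0.2991]), array([-1.000e-04, -0.000e+00,  1.209e-01]))
```

```bash
python3 -m pendant '[0,0,-0.02,0,0,0,-1, 0,0,-0.06,0,0,0,-1, 0,0,-0.12,0,0,0,-1, 0,0,-0.18,0,0,0,-1, 0,0,-0.24,0,0,0,-1, 0,0,-0.28,0,0,0,-1, 0,0,-0.3,0,0,0,-1, 0,0,-0.3,0,0,0,-1]'; python3 - <<'E'
from h import *
print(status.get_obs()["force"],rows([.492,.0885,.2],-.32))
E
```

```text
time_s: 6.05
ee_pos: [0.6004, -0.1085, 0.2017]
eef_rot: [3.14, 0.0, 1.441]
force: [0.9, 0.7, -2.9]
grip_width: 0.0416
grip_force: 20.0
[ 0.89391725  0.70447117 -2.92033103] (array([ 0.3625, -0.266 ,  0.0028]), array([0.0012, 0.    , 0.1209]))
```

```bash
python3 -m pendant '[0.03,-0.02,0,0,0,0.01,-1, 0.07,-0.05,0,0,0,0.025,-1, 0.12,-0.09,0,0,0,0.04,-1, 0.17,-0.125,0,0,0,0.057,-1, 0.22,-0.16,0,0,0,0.073,-1, 0.27,-0.2,0,0,0,0.09,-1, 0.31,-0.23,0,0,0,0.103,-1, 0.34,-0.25,0,0,0,0.113,-1, 0.355,-0.26,0,0,0,0.118,-1, 0.362,-0.266,0,0,0,0.121,-1, 0.362,-0.266,0,0,0,0.121,-1]'; python3 - <<'E'
from h import *
w=vision.camera("wrist"); s=vision.camera("scene"); t=vision.camera("top")
cv2.imwrite("pics/w2.png",w["pixels"][:,:,::-1])
r=silhouettes("new_rack",w)
if r: print(r[0]["score"],r[0]["extent"],fit("new_rack",[(w,r[0]["region"])],(.526,.191),0.)[0])
uv=proj(w,np.array([[.492,.0885,.01]]));print("bay px",uv)
for n,p in (("s",s),("t",t)):
    L=silhouettes("tall",p);print([(round(q["score"],2),q["extent"]) for q in L])
print(rows([.492,.0885,.047],-.32))
E
```

```text
time_s: 7.15
ee_pos: [0.4916, 0.0882, 0.2]
eef_rot: [-3.141, 0.0, 1.251]
force: [0.9, -0.3, -2.3]
grip_width: 0.0416
grip_force: 20.0
0.95 [269.4, 0.0, 376.9, 270.4] [ 0.50308432  0.10311541  0.01       -0.28908671]
bay px [[319.34104057 218.98582447]]
[(0.87, [325.0, 255.2, 350.0, 310.9]), (0.71, [210.7, 258.3, 248.6, 325.0]), (0.66, [402.6, 103.1, 443.5, 172.0])]
[(0.88, [378.0, 120.9, 416.1, 165.4]), (0.88, [281.1, 155.0, 312.5, 198.5])]
(array([ 0.0013, -0.    ,  0.3067]), array([-0.0001,  0.0001, -0.0004]))
```

View pics/w2.png

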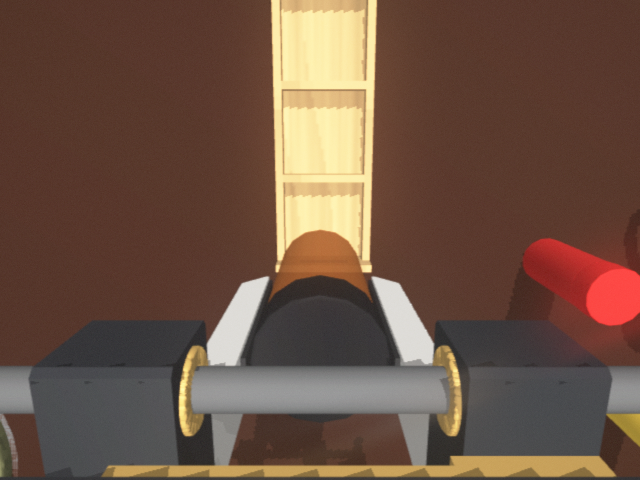

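The view shows the right-end bay between the divider at row 178 and the end wall at row 267. The rack is centred at column 324 against an expected 319, so I'll shift about 2 mm toward +x. Lowering now.

```bash
python3 -m pendant '[0.001,0.002,0.05,0,0,0,-1, 0.001,0.004,0.11,0,0,0,-1, 0.001,0.004,0.17,0,0,0,-1, 0.001,0.004,0.22,0,0,0,-1, 0.001,0.004,0.255,0,0,0,-1, 0.001,0.004,0.275,0,0,0,-1, 0.001,0.004,0.29,0,0,0,-1, 0.001,0.004,0.298,0,0,0,-1, 0.001,0.004,0.303,0,0,0,-1, 0.001,0.004,0.306,0,0,0,-1, 0.001,0.004,0.306,0,0,0,-1]'; python3 - <<'E'
from h import *
w=vision.camera("wrist"); p=[ray(w,(c,r),.025) for r in(100,170,230) for c in(0,)]
g=cv2.cvtColor(w["pixels"],cv2.COLOR_RGB2HSV)
m=(g[...,2]>120)&(g[...,0]>10)&(g[...,0]<32)
pts=[]
for r in range(10,200,10):
    c=np.flatnonzero(m[r,200:450])+200
    if len(c)>20: a,b=ray(w,(c[0],r),.025),ray(w,(c[-1],r),.025); pts.append([*((a+b)/2),np.hypot(*(a-b))])
pts=np.array(pts);print(pts.round(4)[::3])
v,u,x,y=cv2.fitLine(pts[:,:2].astype(np.float32),cv2.DIST_HUBER,0,.01,.01).ravel(); print("yaw",-np.arctan(v/u),"line",x,y)
print(status.get_obs()["force"])
E
```

```text
time_s: 8.55
ee_pos: [0.4939, 0.0882, 0.0477]
eef_rot: [3.141, -0.0, 1.251]
force: [-1.1, -0.5, -2.7]
grip_width: 0.0418
grip_force: 20.0
[[0.533  0.2026 0.079 ]
 [0.5295 0.1913 0.0789]
 [0.5255 0.1798 0.0787]
 [0.5215 0.1679 0.0791]
 [0.5174 0.1556 0.0785]
 [0.5132 0.1429 0.0788]
 [0.5089 0.1298 0.0791]]
yaw -0.3192119 line 0.5195451 0.16192795
[-0.11205198  0.23460117 -1.48306405]
```

```bash
python3 -m pendant '[0,0,0.001,0,0,0,-1, 0,0,0.002,0,0,0,-1, 0,0,0.003,0,0,0,-1, 0,0,0.003,0,0,0,-1]';python3 -m pendant '[0,0,0.001,0,0,0,-1, 0,0,0.002,0,0,0,-1, 0,0,0.002,0,0,0,-1]'
```

```text
time_s: 9.0
ee_pos: [0.4939, 0.0882, 0.0464]
eef_rot: [3.141, -0.0, 1.251]
force: [-2.5, -0.1, 4.7]
grip_width: 0.0417
grip_force: 20.0
time_s: 9.3
ee_pos: [0.4944, 0.0883, 0.0463]
eef_rot: [3.14, -0.001, 1.251]
force: [-5.1, -0.3, 15.1]
grip_width: 0.0416
grip_force: 20.0
```

Landed. I'll ease the press, open, rise and check.

```bash
python3 -m pendant '[0,0,-0.002,0,0,0,-1, 0,0,-0.002,0,0,0,-0.1, 0,0,-0.002,0,0,0,0.2, 0,0,-0.002,0,0,0,1, 0,0,-0.002,0,0,0,1, 0,0,-0.002,0,0,0,1, 0,0,-0.002,0,0,0,1, 0,0,-0.002,0,0,0,1, 0,0,-0.002,0,0,0,1]' && python3 -m pendant '[0,0,-0.05,0,0,0,1, 0,0,-0.12,0,0,0,1, 0,0,-0.2,0,0,0,1, 0,0,-0.3,0,0,0,1, 0,0,-0.4,0,0,0,1, 0,0,-0.4,0,0,0,1]'; python3 - <<'E'
from h import *
s=vision.camera("scene"); t=vision.camera("top")
A=[];cen=lambda q:np.argwhere(q["region"]).mean(0)[::-1]
for p in(s,t):
    uv=proj(p,np.array([[.494,.088,.06]]))[0]
    L=[q for q in silhouettes("tall",p) if np.hypot(*(cen(q)-uv))<30]; print(uv,len(L))
    if L: A.append((p,L[0]["region"]))
if A: print("tall",fit("tall",A,(.494,.088)))
B=[]
for p in(s,t):
    uv=proj(p,np.array([[.594,-.174,.06]]))[0]
    B+=[(p,q["region"]) for q in silhouettes("tin",p) if np.hypot(*(cen(q)-uv))<25][:1]
print("tin",len(B),B and fit("tin",B,(.594,-.174)))
print(rows([.595,-.175,.24],.115)); cv2.imwrite("pics/s3.png",s["pixels"][:,:,::-1])
E
```

```text
time_s: 10.2
ee_pos: [0.4937, 0.0882, 0.0459]
eef_rot: [-3.142, 0.0, 1.251]
force: [-0.4, 0.3, -0.3]
grip_width: 0.0928
grip_force: 0.0
time_s: 10.8
ee_pos: [0.4956, 0.0884, 0.2525]
eef_rot: [3.132, -0.004, 1.251]
force: [0.0, -1.2, -0.8]
grip_width: 0.0941
grip_force: 0.0
[410.06378828 211.96329701] 1
[238.31569838 295.31622525] 1
tall (array([0.49219087, 0.08986328, 0.00841339, 0.        ]), np.float64(1.6504485555549784), np.float64(1.0004052527886955))
tin 2 (array([ 0.59377102, -0.1745144 ,  0.01056307,  0.11480586]), np.float64(1.780572399380492), np.float64(1.6298428411470276))
(array([-0.4354,  0.3587,  0.0087]), array([-0.0015,  0.0003, -0.277 ]))
```

View pics/s3.png

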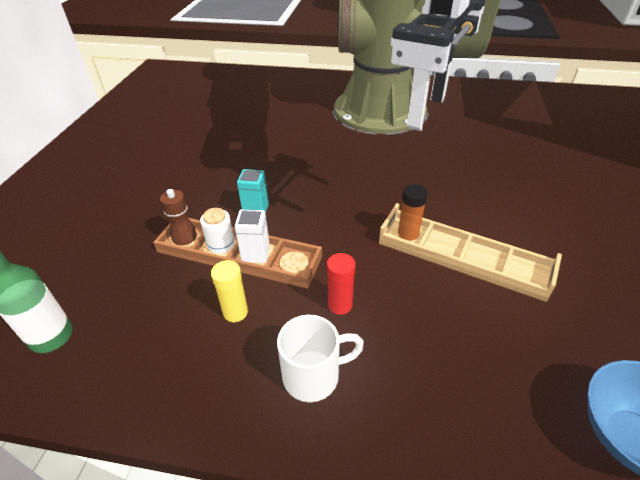

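The tall stands upright at (410,212) in the near-left bay of the scene view, which is the new rack's right end. Next is the tin.

```bash
python3 -m pendant '[-0.08,0.065,0.01,0,0,-0.05,1, -0.16,0.13,0.01,0,0,-0.1,1, -0.24,0.195,0.01,0,0,-0.15,1, -0.32,0.26,0.01,0,0,-0.2,1, -0.39,0.32,0.01,0,0,-0.25,1, -0.43,0.355,0.01,0,0,-0.277,1, -0.4355,0.3585,0.01,0,0,-0.277,1, -0.4355,0.3585,0.01,0,0,-0.277,1]'; python3 - <<'E'
from h import *
w=vision.camera("wrist")
for r in silhouettes("tin",w): 
    c=np.argwhere(r["region"]).mean(0)[::-1]; print(round(r["score"],2),c.round(),np.round(fit("tin",[(w,r["region"])],(.594,-.175))[0],4))
print(rows([.5945,-.1755,.05],.115))
E
```

```text
time_s: 11.9
ee_pos: [0.5951, -0.1751, 0.2396]
eef_rot: [-3.14, -0.001, 1.684]
force: [0.1, 0.6, 0.6]
grip_width: 0.0941
grip_force: 0.0
0.82 [321. 223.] [ 0.5963 -0.1772 -0.0034  0.112 ]
0.71 [164. 247.] [ 0.4565 -0.2203 -0.0209  0.0296]
(array([-0.0033, -0.0013,  0.3811]), array([-0.0004, -0.0003,  0.0001]))
```

```bash
python3 -m pendant '[-0.003,0,0.08,0,0,0,1, -0.003,0,0.16,0,0,0,1, -0.003,0,0.24,0,0,0,1, -0.003,0,0.3,0,0,0,1, -0.003,0,0.345,0,0,0,1, -0.003,0,0.37,0,0,0,1, -0.003,0,0.38,0,0,0,1, -0.003,0,0.38,0,0,0,1]' && python3 -m pendant '[0,0,0,0,0,0,-1, 0,0,0,0,0,0,-1, 0,0,0,0,0,0,-1, 0,0,0,0,0,0,-1, 0,0,0,0,0,0,-1, 0,0,0,0,0,0,-1, 0,0,0,0,0,0,-1, 0,0,0,0,0,0,-1]' 20 && python3 -m pendant '[0,0,-0.02,0,0,0,-1, 0,0,-0.06,0,0,0,-1, 0,0,-0.12,0,0,0,-1, 0,0,-0.18,0,0,0,-1, 0,0,-0.24,0,0,0,-1, 0,0,-0.28,0,0,0,-1, 0,0,-0.3,0,0,0,-1, 0,0,-0.3,0,0,0,-1]'; python3 - <<'E'
from h import *
c=np.array([.5278,.1905]); b=c+np.array([np.sin(.319),np.cos(.319)])*-.036; print(b)
print(rows([*b,.2],-.32))
E
```

```text
time_s: 12.8
ee_pos: [0.5957, -0.176, 0.0514]
eef_rot: [3.141, 0.0, 1.686]
force: [0.6, 0.4, 0.3]
grip_width: 0.0942
grip_force: 0.0
time_s: 13.6
ee_pos: [0.5955, -0.1764, 0.051]
eef_rot: [3.142, 0.0, 1.686]
force: [-0.1, -0.6, 1.1]
grip_width: 0.0443
grip_force: 20.0
time_s: 14.4
ee_pos: [0.5958, -0.1765, 0.2022]
eef_rot: [3.14, 0.001, 1.686]
force: [-1.1, 0.2, -1.4]
grip_width: 0.0443
grip_force: 20.0
[0.51650978 0.15631622]
(array([ 0.6795, -0.0812,  0.0037]), array([0.0012, 0.0003, 0.2769]))
```

```bash
python3 -m pendant '[0.03,-0.004,0,0,0,0.012,-1, 0.08,-0.01,0,0,0,0.033,-1, 0.15,-0.018,0,0,0,0.061,-1, 0.22,-0.026,0,0,0,0.09,-1, 0.29,-0.035,0,0,0,0.118,-1, 0.36,-0.043,0,0,0,0.147,-1, 0.43,-0.051,0,0,0,0.175,-1, 0.5,-0.06,0,0,0,0.204,-1, 0.57,-0.068,0,0,0,0.232,-1, 0.63,-0.075,0,0,0,0.257,-1, 0.665,-0.079,0,0,0,0.271,-1, 0.68,-0.081,0,0,0,0.277,-1]' && python3 -m pendant '[0,0,0.03,0,0,0,-1, 0,0,0.08,0,0,0,-1]'; python3 - <<'E'
from h import *
print(rows([.5165,.1563,.0475],-.32))
E
```

```text
time_s: 15.6
ee_pos: [0.5154, 0.158, 0.1997]
eef_rot: [-3.14, 0.001, 1.252]
force: [0.6, -0.9, -1.9]
grip_width: 0.0438
grip_force: 20.0
time_s: 15.8
ee_pos: [0.5167, 0.1565, 0.1609]
eef_rot: [3.14, -0.001, 1.251]
force: [-0.0, -0.5, -1.9]
grip_width: 0.0438
grip_force: 20.0
(array([-0.0007, -0.0006,  0.2267]), array([ 0.001 , -0.0005,  0.0002]))
```

```bash
python3 -m pendant '[0,0,0.05,0,0,0,-1, 0,0,0.1,0,0,0,-1, 0,0,0.145,0,0,0,-1, 0,0,0.18,0,0,0,-1, 0,0,0.2,0,0,0,-1, 0,0,0.213,0,0,0,-1, 0,0,0.22,0,0,0,-1, 0,0,0.224,0,0,0,-1, 0,0,0.226,0,0,0,-1, 0,0,0.226,0,0,0,-1]' && python3 -m pendant '[0,0,0.001,0,0,0,-1, 0,0,0.002,0,0,0,-1, 0,0,0.002,0,0,0,-1]'
```

```text
time_s: 16.8
ee_pos: [0.5165, 0.1568, 0.0483]
eef_rot: [3.141, -0.0, 1.251]
force: [-0.4, 0.4, -1.1]
grip_width: 0.044
grip_force: 20.0
time_s: 17.1
ee_pos: [0.5163, 0.1567, 0.047]
eef_rot: [3.141, -0.0, 1.251]
force: [-1.1, -0.1, -1.4]
grip_width: 0.044
grip_force: 20.0
```

```bash
python3 -m pendant '[0,0,0.001,0,0,0,-1, 0,0,0.002,0,0,0,-1, 0,0,0.002,0,0,0,-1]' && python3 -m pendant '[0,0,0.001,0,0,0,-1, 0,0,0.001,0,0,0,-1]'
```

```text
time_s: 17.4
ee_pos: [0.5164, 0.1567, 0.0469]
eef_rot: [3.141, -0.0, 1.251]
force: [-5.1, -1.8, 10.9]
grip_width: 0.0438
grip_force: 20.0
time_s: 17.6
ee_pos: [0.5164, 0.1568, 0.0469]
eef_rot: [3.141, -0.0, 1.251]
force: [-7.8, -2.2, 18.1]
grip_width: 0.0436
grip_force: 20.0
```

Landed. I'll release, rise, check and measure the squat.

```bash
python3 -m pendant '[0,0,-0.002,0,0,0,-1, 0,0,-0.002,0,0,0,-0.1, 0,0,-0.002,0,0,0,0.2, 0,0,-0.002,0,0,0,1, 0,0,-0.002,0,0,0,1, 0,0,-0.002,0,0,0,1, 0,0,-0.002,0,0,0,1, 0,0,-0.002,0,0,0,1, 0,0,-0.002,0,0,0,1]' && python3 -m pendant '[0,0,-0.05,0,0,0,1, 0,0,-0.12,0,0,0,1, 0,0,-0.2,0,0,0,1, 0,0,-0.3,0,0,0,1, 0,0,-0.38,0,0,0,1, 0,0,-0.38,0,0,0,1]'; python3 - <<'E'
from h import *
s=vision.camera("scene"); t=vision.camera("top")
cen=lambda q:np.argwhere(q["region"]).mean(0)[::-1]
for n,x,y in (("tall",.492,.09),("tin",.5165,.1565),("squat",.581,-.2448)):
    A=[]
    for p in(s,t):
        uv=proj(p,np.array([[x,y,.055]]))[0]
        A+=[(p,q["region"]) for q in silhouettes(n,p) if np.hypot(*(cen(q)-uv))<25][:1]
    print(n,len(A),A and fit(n,A,(x,y)))
print(rows([.5805,-.2445,.24],-.13))
E
```

```text
time_s: 18.5
ee_pos: [0.5163, 0.1567, 0.0464]
eef_rot: [-3.142, 0.0, 1.251]
force: [-0.1, -0.1, 0.9]
grip_width: 0.0933
grip_force: 0.0
time_s: 19.1
ee_pos: [0.5179, 0.1571, 0.2422]
eef_rot: [3.134, -0.005, 1.251]
force: [-0.4, -0.3, -0.7]
grip_width: 0.0938
grip_force: 0.0
tall 2 (array([ 0.4930693 ,  0.0916215 ,  0.00767724, -0.25      ]), np.float64(0.5477015399589042), np.float64(0.4970638380032142))
tin 2 (array([ 0.51535689,  0.15919924,  0.00704502, -0.30985674]), np.float64(1.5761636566985073), np.float64(1.5287631236561765))
squat 2 (array([ 0.5802875 , -0.24390267,  0.01245391,  0.        ]), np.float64(0.9915947694945874), np.float64(0.9903290912864406))
(array([-0.721 ,  0.3749, -0.0092]), array([-0.0011,  0.0005, -0.121 ]))
```

```bash
python3 -m pendant '[-0.07,0.036,0,0,0,-0.012,1, -0.15,0.078,0,0,0,-0.025,1, -0.23,0.12,0,0,0,-0.038,1, -0.31,0.161,0,0,0,-0.052,1, -0.39,0.203,0,0,0,-0.065,1, -0.47,0.244,0,0,0,-0.079,1, -0.55,0.286,0,0,0,-0.092,1, -0.63,0.328,0,0,0,-0.106,1, -0.69,0.359,0,0,0,-0.116,1, -0.721,0.375,0,0,0,-0.121,1, -0.721,0.375,0,0,0,-0.121,1]'; python3 - <<'E'
from h import *
w=vision.camera("wrist")
for r in silhouettes("squat",w): print(round(r["score"],2),np.argwhere(r["region"]).mean(0)[::-1].round(),np.round(fit("squat",[(w,r["region"])],(.58,-.2445))[0],4))
print(rows([.5805,-.2445,.042],-.13))
E
```

```text
time_s: 20.6
ee_pos: [0.5805, -0.2465, 0.2351]
eef_rot: [-3.14, -0.0, 1.438]
force: [-0.1, 0.2, -1.1]
grip_width: 0.0938
grip_force: 0.0
0.71 [321. 219.] [ 0.582  -0.2448  0.0084  0.    ]
(array([-1.000e-03,  2.000e-04,  3.875e-01]), array([-0.0006, -0.0003, -0.0003]))
```

```bash
python3 -m pendant '[0.001,0.002,0.08,0,0,0,1, 0.001,0.002,0.16,0,0,0,1, 0.001,0.002,0.24,0,0,0,1, 0.001,0.002,0.3,0,0,0,1, 0.001,0.002,0.345,0,0,0,1, 0.001,0.002,0.37,0,0,0,1, 0.001,0.002,0.385,0,0,0,1, 0.001,0.002,0.385,0,0,0,1]' && python3 -m pendant '[0,0,0,0,0,0,-1, 0,0,0,0,0,0,-1, 0,0,0,0,0,0,-1, 0,0,0,0,0,0,-1, 0,0,0,0,0,0,-1, 0,0,0,0,0,0,-1, 0,0,0,0,0,0,-1, 0,0,0,0,0,0,-1]' 22 && python3 -m pendant '[0,0,-0.02,0,0,0,-1, 0,0,-0.06,0,0,0,-1, 0,0,-0.12,0,0,0,-1, 0,0,-0.18,0,0,0,-1, 0,0,-0.24,0,0,0,-1, 0,0,-0.28,0,0,0,-1, 0,0,-0.32,0,0,0,-1, 0,0,-0.32,0,0,0,-1]'; python3 - <<'E'
from h import *
c=np.array([.5278,.1905]); b=c+np.array([np.sin(.319),np.cos(.319)])*.036; print(b)
print(rows([*b,.2],-.32))
E
```

```text
time_s: 21.5
ee_pos: [0.5819, -0.2436, 0.0439]
eef_rot: [-3.141, -0.0, 1.441]
force: [0.5, -0.7, -0.5]
grip_width: 0.0946
grip_force: 0.0
time_s: 22.3
ee_pos: [0.5819, -0.2442, 0.044]
eef_rot: [3.142, 0.0, 1.441]
force: [-0.2, 0.6, 1.6]
grip_width: 0.0494
grip_force: 22.0
time_s: 23.1
ee_pos: [0.5826, -0.2444, 0.2071]
eef_rot: [3.137, 0.001, 1.441]
force: [1.0, -0.4, -2.6]
grip_width: 0.05
grip_force: 22.0
[0.53909022 0.22468378]
(array([ 0.9191, -0.2079,  0.012 ]), array([0.0028, 0.0007, 0.121 ]))
```

```bash
python3 -m pendant '[0.03,-0.007,0,0,0,0.004,-1, 0.09,-0.02,0,0,0,0.012,-1, 0.17,-0.039,0,0,0,0.023,-1, 0.25,-0.057,0,0,0,0.033,-1, 0.33,-0.075,0,0,0,0.044,-1, 0.41,-0.093,0,0,0,0.054,-1, 0.49,-0.111,0,0,0,0.065,-1, 0.57,-0.129,0,0,0,0.075,-1, 0.65,-0.147,0,0,0,0.086,-1, 0.73,-0.165,0,0,0,0.096,-1, 0.8,-0.181,0,0,0,0.105,-1, 0.85,-0.192,0,0,0,0.112,-1]' && python3 -m pendant '[0.04,0.002,0,0,0,0.005,-1, 0.06,0.003,0,0,0,0.008,-1, 0.06,0.003,0,0,0,0.008,-1]'; python3 - <<'E'
from h import *
print(rows([.539,.2247,.041],-.32))
E
```

```text
time_s: 24.3
ee_pos: [0.5401, 0.1924, 0.2025]
eef_rot: [-3.14, 0.001, 1.266]
force: [0.5, -0.6, -3.0]
grip_width: 0.05
grip_force: 22.0
time_s: 24.6
ee_pos: [0.5517, 0.2187, 0.2028]
eef_rot: [-3.14, 0.001, 1.253]
force: [-0.4, -1.2, -2.3]
grip_width: 0.05
grip_force: 22.0
(array([ 0.0037, -0.0274,  0.3235]), array([-0.0009,  0.0006,  0.0016]))
```

```bash
python3 -m pendant '[0.002,-0.014,0,0,0,0.001,-1, 0.004,-0.027,0.02,0,0,0.001,-1, 0.004,-0.027,0.07,0,0,0.001,-1, 0.004,-0.027,0.13,0,0,0.001,-1, 0.004,-0.027,0.19,0,0,0.001,-1, 0.004,-0.027,0.24,0,0,0.001,-1, 0.004,-0.027,0.28,0,0,0.001,-1, 0.004,-0.027,0.3,0,0,0.001,-1, 0.004,-0.027,0.312,0,0,0.001,-1, 0.004,-0.027,0.318,0,0,0.001,-1, 0.004,-0.027,0.321,0,0,0.001,-1, 0.004,-0.027,0.321,0,0,0.001,-1]' && python3 -m pendant '[0,0,0.001,0,0,0,-1, 0,0,0.002,0,0,0,-1, 0,0,0.002,0,0,0,-1]'
```

```text
time_s: 25.8
ee_pos: [0.5403, 0.2241, 0.044]
eef_rot: [3.141, -0.001, 1.251]
force: [-0.3, 0.1, -2.8]
grip_width: 0.0495
grip_force: 22.0
time_s: 26.1
ee_pos: [0.5401, 0.224, 0.0426]
eef_rot: [3.141, -0.0, 1.251]
force: [0.8, -0.1, -2.7]
grip_width: 0.0495
grip_force: 22.0
```

```bash
python3 -m pendant '[0,0,0.001,0,0,0,-1, 0,0,0.002,0,0,0,-1, 0,0,0.003,0,0,0,-1, 0,0,0.003,0,0,0,-1]' && python3 -m pendant '[0,0,0.001,0,0,0,-1, 0,0,0.002,0,0,0,-1, 0,0,0.002,0,0,0,-1]'
```

```text
time_s: 26.5
ee_pos: [0.54, 0.224, 0.0409]
eef_rot: [-3.141, 0.0, 1.251]
force: [0.7, -0.3, -2.2]
grip_width: 0.0495
grip_force: 22.0
time_s: 26.8
ee_pos: [0.5401, 0.224, 0.04]
eef_rot: [3.141, -0.0, 1.251]
force: [-0.3, 0.1, -1.9]
grip_width: 0.0498
grip_force: 22.0
```

```bash
python3 -m pendant '[0,0,0.001,0,0,0,-1, 0,0,0.002,0,0,0,-1, 0,0,0.002,0,0,0,-1]' && python3 -m pendant '[0,0,0.001,0,0,0,-1, 0,0,0.001,0,0,0,-1]'
```

```text
time_s: 27.1
ee_pos: [0.5401, 0.2241, 0.04]
eef_rot: [3.141, -0.0, 1.251]
force: [-5.4, -2.2, 10.3]
grip_width: 0.0498
grip_force: 22.0
time_s: 27.3
ee_pos: [0.5402, 0.2241, 0.04]
eef_rot: [3.141, -0.0, 1.251]
force: [-8.3, -3.6, 15.5]
grip_width: 0.0498
grip_force: 22.0
```

```bash
python3 -m pendant '[0,0,-0.002,0,0,0,-1, 0,0,-0.002,0,0,0,0.1, 0,0,-0.002,0,0,0,0.4, 0,0,-0.002,0,0,0,1, 0,0,-0.002,0,0,0,1, 0,0,-0.002,0,0,0,1, 0,0,-0.002,0,0,0,1, 0,0,-0.002,0,0,0,1]' && python3 -m pendant '[0,0,-0.05,0,0,0,1, 0,0,-0.12,0,0,0,1, 0,0,-0.2,0,0,0,1, 0,0,-0.3,0,0,0,1, 0,0,-0.4,0,0,0,1, 0,0,-0.4,0,0,0,1]'; python3 - <<'E'
from h import *
s=vision.camera("scene"); t=vision.camera("top")
cen=lambda q:np.argwhere(q["region"]).mean(0)[::-1]
for n,x,y in (("tin",.5165,.1565),("squat",.539,.224),("mill",.573,-.318)):
    A=[]
    for p in(s,t):
        uv=proj(p,np.array([[x,y,.055]]))[0]
        A+=[(p,q["region"]) for q in silhouettes(n,p) if np.hypot(*(cen(q)-uv))<25][:1]
    print(n,len(A),A and fit(n,A,(x,y)))
print(rows([.573,-.318,.25],-.13))
E
```

```text
time_s: 28.1
ee_pos: [0.5401, 0.224, 0.0394]
eef_rot: [-3.142, 0.0, 1.251]
force: [-0.4, 0.2, -0.6]
grip_width: 0.0932
grip_force: 0.0
time_s: 28.7
ee_pos: [0.5419, 0.2247, 0.2468]
eef_rot: [3.133, -0.007, 1.251]
force: [0.8, -0.3, 0.3]
grip_width: 0.0942
grip_force: 0.0
tin 2 (array([ 0.51540564,  0.15882629,  0.00715729, -0.27210315]), np.float64(1.914686411886934), np.float64(1.8527410437795027))
squat 2 (array([ 0.53881961,  0.22463857,  0.00862799, -0.25      ]), np.float64(0.8180324063386581), np.float64(0.5842054474902341))
mill 2 (array([ 0.57253476, -0.31872629,  0.01186576,  0.        ]), np.float64(0.6838382540459468), np.float64(0.5826736162212001))
(array([-1.008 ,  0.4041, -0.0228]), array([-0.001 ,  0.0006, -0.121 ]))
```

```bash
python3 -m pendant '[-0.08,0.032,0,0,0,-0.01,1, -0.17,0.068,0,0,0,-0.02,1, -0.26,0.104,0,0,0,-0.031,1, -0.35,0.14,0,0,0,-0.042,1, -0.44,0.176,0,0,0,-0.053,1, -0.53,0.212,0,0,0,-0.064,1, -0.62,0.248,0,0,0,-0.075,1, -0.71,0.284,0,0,0,-0.085,1, -0.8,0.32,0,0,0,-0.096,1, -0.88,0.353,0,0,0,-0.106,1, -0.95,0.381,0,0,0,-0.114,1, -0.998,0.4,0,0,0,-0.121,1]' && python3 -m pendant '[0,0,0,0,0,0,1, 0,0,0,0,0,0,1]'; python3 - <<'E'
from h import *
w=vision.camera("wrist")
for r in silhouettes("mill",w): print(round(r["score"],2),np.argwhere(r["region"]).mean(0)[::-1].round(),np.round(fit("mill",[(w,r["region"])],(.573,-.3187))[0],4))
print(rows([.573,-.3185,.076],-.13))
E
```

```text
time_s: 30.3
ee_pos: [0.5724, -0.3151, 0.2384]
eef_rot: [-3.14, -0.0, 1.44]
force: [0.4, -0.1, -0.2]
grip_width: 0.0937
grip_force: 0.0
time_s: 30.5
ee_pos: [0.5727, -0.3124, 0.2386]
eef_rot: [-3.141, -0.001, 1.44]
force: [0.1, 0.6, -0.1]
grip_width: 0.0939
grip_force: 0.0
0.89 [322. 232.] [ 0.5741 -0.3202  0.0036  0.    ]
(array([-0.0141,  0.0018,  0.3266]), array([-0.0002, -0.0002,  0.0005]))
```

```bash
python3 -m pendant '[-0.015,0.002,0.05,0,0,0,1, -0.015,0.002,0.13,0,0,0,1, -0.015,0.002,0.2,0,0,0,1, -0.015,0.002,0.26,0,0,0,1, -0.015,0.002,0.3,0,0,0,1, -0.015,0.002,0.322,0,0,0,1, -0.015,0.002,0.324,0,0,0,1, -0.015,0.002,0.324,0,0,0,1]' && python3 -m pendant '[0,0,0,0,0,0,-1, 0,0,0,0,0,0,-1, 0,0,0,0,0,0,-1, 0,0,0,0,0,0,-1, 0,0,0,0,0,0,-1, 0,0,0,0,0,0,-1, 0,0,0,0,0,0,-1, 0,0,0,0,0,0,-1]' 20 && python3 -m pendant '[0,0,-0.02,0,0,0,-1, 0,0,-0.06,0,0,0,-1, 0,0,-0.12,0,0,0,-1, 0,0,-0.18,0,0,0,-1, 0,0,-0.24,0,0,0,-1, 0,0,-0.28,0,0,0,-1, 0,0,-0.3,0,0,0,-1, 0,0,-0.3,0,0,0,-1]'; python3 - <<'E'
from h import *
c=np.array([.5278,.1905]); b=c+np.array([np.sin(.319),np.cos(.319)])*.108; print(b)
print(rows([*b,.23],-.32))
E
```

```text
time_s: 31.4
ee_pos: [0.5734, -0.3199, 0.0786]
eef_rot: [3.14, 0.001, 1.441]
force: [0.3, -0.1, 0.2]
grip_width: 0.0939
grip_force: 0.0
time_s: 32.2
ee_pos: [0.5729, -0.3201, 0.0774]
eef_rot: [-3.142, -0.0, 1.441]
force: [1.4, 0.3, 0.1]
grip_width: 0.0398
grip_force: 20.0
time_s: 33.0
ee_pos: [0.5731, -0.3203, 0.2288]
eef_rot: [3.14, 0.001, 1.441]
force: [0.6, -0.0, -1.6]
grip_width: 0.0396
grip_force: 20.0
[0.56167065 0.29305135]
(array([ 1.2133, -0.1817, -0.0038]), array([0.0012, 0.0004, 0.121 ]))
```

```bash
python3 -m pendant '[0.03,-0.005,0,0,0,0.003,-1, 0.09,-0.013,0,0,0,0.009,-1, 0.17,-0.025,0,0,0,0.017,-1, 0.25,-0.037,0,0,0,0.025,-1, 0.33,-0.049,0,0,0,0.033,-1, 0.41,-0.061,0,0,0,0.041,-1, 0.49,-0.073,0,0,0,0.049,-1, 0.57,-0.085,0,0,0,0.057,-1, 0.65,-0.097,0,0,0,0.065,-1, 0.73,-0.109,0,0,0,0.073,-1, 0.79,-0.118,0,0,0,0.079,-1, 0.82,-0.123,0,0,0,0.082,-1]'; python3 - <<'E'
from h import *
print(rows([.5617,.293,.23],-.32))
E
```

```text
time_s: 34.2
ee_pos: [0.5637, 0.0975, 0.226]
eef_rot: [-3.139, 0.0, 1.314]
force: [0.4, 0.4, -1.0]
grip_width: 0.0395
grip_force: 20.0
(array([ 0.3771, -0.1033, -0.0079]), array([-0.0014,  0.0003,  0.0401]))
```

```bash
python3 -m pendant '[0.04,-0.011,0,0,0,0.004,-1, 0.1,-0.027,0,0,0,0.01,-1, 0.17,-0.046,0,0,0,0.018,-1, 0.24,-0.065,0,0,0,0.025,-1, 0.3,-0.082,0,0,0,0.032,-1, 0.34,-0.093,0,0,0,0.036,-1, 0.36,-0.1,0,0,0,0.039,-1, 0.37,-0.103,0,0,0,0.039,-1, 0.37,-0.103,0,0,0,0.039,-1]'; python3 - <<'E'
from h import *
print(rows([.5617,.293,.075],-.32))
E
```

```text
time_s: 35.1
ee_pos: [0.5623, 0.2864, 0.2269]
eef_rot: [-3.141, 0.001, 1.251]
force: [-0.8, -0.7, -1.3]
grip_width: 0.0398
grip_force: 20.0
(array([ 0.0124, -0.0052,  0.3038]), array([-0.0004,  0.0004,  0.0002]))
```

```bash
python3 -m pendant '[0.006,-0.002,0.03,0,0,0,-1, 0.012,-0.005,0.08,0,0,0,-1, 0.012,-0.005,0.14,0,0,0,-1, 0.012,-0.005,0.19,0,0,0,-1, 0.012,-0.005,0.23,0,0,0,-1, 0.012,-0.005,0.26,0,0,0,-1, 0.012,-0.005,0.28,0,0,0,-1, 0.012,-0.005,0.293,0,0,0,-1, 0.012,-0.005,0.299,0,0,0,-1, 0.012,-0.005,0.303,0,0,0,-1, 0.012,-0.005,0.303,0,0,0,-1]' && python3 -m pendant '[0,0,0.001,0,0,0,-1, 0,0,0.002,0,0,0,-1, 0,0,0.002,0,0,0,-1]'
```

```text
time_s: 36.2
ee_pos: [0.5624, 0.2929, 0.0763]
eef_rot: [3.141, -0.0, 1.251]
force: [-0.6, 0.2, -2.1]
grip_width: 0.0396
grip_force: 20.0
time_s: 36.5
ee_pos: [0.5622, 0.2929, 0.0751]
eef_rot: [3.141, -0.0, 1.251]
force: [-0.2, -0.0, -0.9]
grip_width: 0.0397
grip_force: 20.0
```

```bash
python3 -m pendant '[0,0,0.001,0,0,0,-1, 0,0,0.002,0,0,0,-1, 0,0,0.003,0,0,0,-1, 0,0,0.003,0,0,0,-1]' && python3 -m pendant '[0,0,0.001,0,0,0,-1, 0,0,0.001,0,0,0,-1]'
```

```text
time_s: 36.9
ee_pos: [0.5622, 0.2929, 0.0734]
eef_rot: [-3.142, 0.0, 1.251]
force: [-0.5, -0.1, -1.6]
grip_width: 0.0395
grip_force: 20.0
time_s: 37.1
ee_pos: [0.5622, 0.293, 0.0733]
eef_rot: [3.141, -0.0, 1.251]
force: [-1.5, 0.1, 2.7]
grip_width: 0.0394
grip_force: 20.0
```

Touching down. One small step more, then release, rise and inspect.

```bash
python3 -m pendant '[0,0,0.001,0,0,0,-1, 0,0,0.001,0,0,0,-1]' && python3 -m pendant '[0,0,0,0,0,0,-0.1, 0,0,0,0,0,0,0.2, 0,0,-0.001,0,0,0,1, 0,0,-0.001,0,0,0,1, 0,0,-0.001,0,0,0,1, 0,0,-0.001,0,0,0,1, 0,0,-0.001,0,0,0,1, 0,0,-0.001,0,0,0,1]' && python3 -m pendant '[0,0,-0.05,0,0,0,1, 0,0,-0.12,0,0,0,1, 0,0,-0.2,0,0,0,1, 0,0,-0.28,0,0,0,1, 0,0,-0.32,0,0,0,1, 0,0,-0.32,0,0,0,1, 0,0,-0.32,0,0,0,1, 0,0,-0.32,0,0,0,1]'; python3 - <<'E'
from h import *
s=vision.camera("scene"); t=vision.camera("top")
cen=lambda q:np.argwhere(q["region"]).mean(0)[::-1]
c=np.array([.5278,.1905]);Y=np.array([np.sin(.319),np.cos(.319)]);X=np.array([Y[1],-Y[0]])
for n,x,y in (("tall",.493,.09),("tin",.5165,.1565),("squat",.539,.224),("mill",.562,.293)):
    A=[]
    for p in(s,t):
        uv=proj(p,np.array([[x,y,.055]]))[0]
        A+=[(p,q["region"]) for q in silhouettes(n,p) if np.hypot(*(cen(q)-uv))<25][:1]
    if A: v=fit(n,A,(x,y))[0]; print(n,len(A),v.round(4),"rack x,y",((v[:2]-c)@X).round(4),((v[:2]-c)@Y).round(4))
cv2.imwrite("pics/end.png",np.hstack([cv2.resize(s["pixels"][150:330,360:600],(400,300)),cv2.resize(t["pixels"][190:370,50:290],(400,300))])[:,:,::-1])
E
```

```text
time_s: 37.3
ee_pos: [0.5625, 0.293, 0.0733]
eef_rot: [3.141, -0.001, 1.251]
force: [-1.7, -0.1, 7.2]
grip_width: 0.0398
grip_force: 20.0
time_s: 38.1
ee_pos: [0.5622, 0.2929, 0.0729]
eef_rot: [3.142, 0.0, 1.251]
force: [0.2, -0.2, 0.2]
grip_width: 0.0933
grip_force: 0.0
time_s: 38.9
ee_pos: [0.5617, 0.2927, 0.2311]
eef_rot: [-3.14, 0.002, 1.251]
force: [-0.5, -0.9, -0.2]
grip_width: 0.0944
grip_force: 0.0
tall 2 [0.4929 0.0916 0.0074 0.    ] rack x,y -0.0021 -0.1049
tin 2 [ 0.5155  0.1589  0.0068 -0.3023] rack x,y -0.0018 -0.0338
squat 2 [0.5387 0.225  0.0082 0.    ] rack x,y -0.0005 0.0362
mill 2 [ 0.5621  0.2953  0.0076 -0.25  ] rack x,y -0.0003 0.1103
```

View pics/end.png

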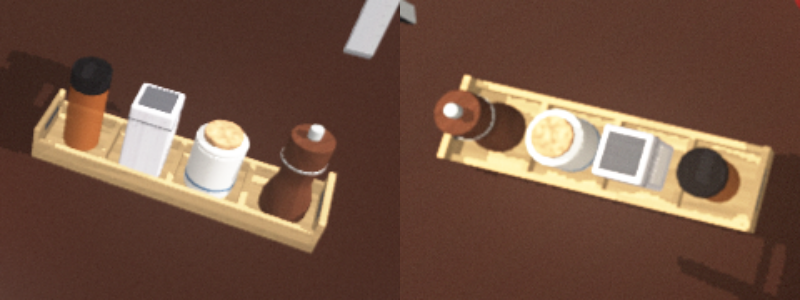

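All four stand upright, one to a bay. In the top crop they run from robot-left: mill (460,115), squat (555,140), tin (625,155), tall (703,172). Each is within 4 mm of its bay centre, and the gripper is clear.

```bash
python3 -c "
from station import order
print(order.hand_in())"
```

```text
the job is handed in; nothing more can be done
None
```

I moved all four containers into the new rack in reverse order (from robot-left: mill, squat, tin, tall), each upright and within about 4 mm of its bay centre by the last camera check, and handed the job in at about 39 s; no verdict came back.

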